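Close up the photoreactor and start it

TASK

Get the photoreactor ready with fingertip pushes only: push its sample drawer fully home and slide the black light cover on its roof all the way across to its stop so that it covers the viewing port (in either order). Only when both are fully shut, press the start button on the control box all the way in and let it come back out. Do not pick up, shift or tip any of the loose glassware or tools.

Things in the scene. Friction and masses are not known exactly. Their poses are not given: they have to be found in the camera images.
- chamber: White photoreactor housing, fixed, 240 (x) by 300 (y) by 95 mm high; origin: centre of its underside. Its x axis points from its front to its back (roughly away from the robot), y to its left, z up. The drawer comes out of the front (-x) face. On the flat roof two 5 mm high rails run along y at x = -83 and +23 mm with the cover between them; the amber port is centred at x = -30, y = -70 mm.
- drawer (a joint): How far the sample drawer is pulled out of the housing, in m: 0 = fully home, up to 0.10; it moves out along the housing's -x. It slides with about 2 N of friction plus 8 N per m/s, stays where it is left and has no spring. It carries white-capped amber vials fixed in a rack.
- drawer_front (a point): Centre of the outer (robot-side) face of the plain aluminium drawer panel, 49 mm above the bench; moves with the drawer. The panel is 260 mm wide (y), 70 mm high (14 to 84 mm above the bench), 12 mm thick, without a handle (the black stripe low on it is flat). With the drawer home this face is 132 mm in front of the housing's origin.
- cover (a joint): How far the light cover is slid open, in m: 0 = fully shut over the port against its stop, up to 0.10; it opens along the housing's +y (its left), so it is shut by pushing it towards -y. It slides with about 1.5 N of friction plus 6 N per m/s, stays where it is left and cannot be lifted off.
- cover_side (a point): Centre of the cover's upright left (+y) side face, the one to push on; moves with the cover. The cover is a black block 95 (x) by 105 (y) by 25 mm high, too wide to pinch; it stands from 2 to 27 mm above the roof and this point is 14.5 mm above the roof (110 mm above the bench).
- start (a joint): Travel of the start button in m: 0 = out, 0.006 = fully in. Spring loaded, fully in takes about 5 N. It comes back by itself.
- start_top (a point): Centre of the top of the start button: round, grey, 32 mm diameter, pointing straight up from a black collar near the robot-side end of the control box. The box is fixed, grey, 120 by 90 by 45 mm high, on the bench to the left or right of the photoreactor. The small knob (26 mm diameter, 14 mm high) and pilot lamp at its far end have no part in this.
- solvent: One of the things to leave alone: amber bottle with a red cap, 72 mm diameter, 160 mm high, on the side of the photoreactor where the control box is not. Origin at the centre of its underside.
- jar: One of the things to leave alone: small clear jar with a red cap, 44 mm diameter, 55 mm high, on the photoreactor's roof at the back left. Origin at the centre of its underside.
- stopper: One of the things to leave alone: clear glass stopper, up to 36 mm diameter, 58 mm high, standing on the bench near the robot, front left. Origin at the centre of its underside.
- corkring: One of the things to leave alone: cork ring, 100 mm outer diameter, 30 mm high, on the bench near the robot, front right. Origin at the centre of its underside.
- beaker: One of the things to leave alone: clear beaker, 70 mm diameter, 90 mm high, on the bench at the back left. Origin at the centre of its underside.
- dish: One of the things to leave alone: white dish, 90 mm diameter, 35 mm high, on the bench at the back right. Origin at the centre of its underside.
- wrench: One of the things to leave alone: steel open-ended wrench, 160 mm long, lying on the bench at the left. Origin on its underside.

How it is judged (in metres and radians):
On the way, in this order (a step that is already met when the one before it is completed fails the run):
1. the drawer is fully home and the light cover fully shut (value of joint each of drawer, cover below 0.005 m), for 0.2 s.
2. the start button is pressed in with the robot's fingers (all of step 1 and value of joint start above 0.0045 m and contact force between the fingers and start above 0.5 N), for 0.05 s.
At the end, for the whole second after the job is handed in: Drawer and light cover both within 5 mm of fully shut, the start button pressed at least 4.5 mm in after that and out again (within 1.5 mm), and every loose thing within 30 mm of where it stood and still upright (all of step 1 and value of joint start below 0.0015 m and distance of each of solvent, jar, stopper, corkring, beaker, dish, wrench from where it was at the start of the episode below 0.03 m and angle between each of solvent, jar, stopper, corkring, beaker, dish's own z axis and vertical below 0.4 rad); the robot touches nothing.
It fails at once if the start button is pressed while the drawer or the cover is still open (value of joint start above 0.003 m and not (value of joint each of drawer, cover below 0.005 m)).
It fails at once if a loose thing is lifted, shifted by more than 30 mm or tipped (not (distance of each of solvent, jar, stopper, corkring, beaker, dish, wrench from where it was at the start of the episode below 0.03 m and angle between each of solvent, jar, stopper, corkring, beaker, dish's own z axis and vertical below 0.4 rad)).
It also fails if it takes over 48 s, if anything falls off the work surface, if the arm or the gripper's body presses on something with over 40 N, if the wrist force passes 120 N, or if a joint passes its speed limit or range.

ROBOT

A 7-joint arm with a two-finger parallel gripper is mounted at the origin on the work surface. World frame = base frame: x ahead of the robot, y to its left, z up, the work surface at z = 0. Lengths are in m, angles in degrees, forces in N, time in s.
With the tool pointing down it reaches from about 0.425 to 0.975 m from the base axis. Payload 16.7 kg.
Tool frame: the origin (TCP) lies at the very end of the fingers, on their centre line; the grasp point (between the pads) lies 19 mm behind it; z points along the fingers, y is the line along which they close (so a half turn about z gives the same grasp; the last joint's range is limited). The gripper opens to 85 mm and grips with 20 to 120 N. Pads are 22 mm wide; open, the fingers measure 114 mm over their backs; the gripper's body (76 mm by 85 mm) begins 54 mm behind the grasp point. The pads swing forward as they close: fully open they stand 13 mm farther back than shut.
Start: joints at [-80.415, 24.414, 4.234, 92.017, -1.954, 63.644, -3.845], TCP at [0.21, 0.641, 0.231] pointing down, gripper open.
Joint ranges: [-163.25, 163.25], [-28.42, 122.38], [-70.27, 78.77], [12.13, 141.07], [-58.53, 238.53], [9.26, 117.41], [-156.51, 156.51]. Speed limits (degrees/s): [108.29, 108.29, 136.94, 136.94, 172.46, 172.46, 172.46].

INTERFACE

Orientations are given as [roll, pitch, yaw] about the fixed x, y, z axes, in that order (R = Rz(yaw) Ry(pitch) Rx(roll)).
In Python, from plant import monitor, optics, workorder gives the robot as it stands.
- The arm moves only by the tool servo_tool, never from a script. Its argument "motion" is a list of rows, each a list of 7 numbers: the turn, a rotation vector about the tool's x, y, z in rad, then the shift along the tool's x, y, z in m, then the closure, from -1 (fully open) to 1 (shut), so that 0 is half open. In form: [[rx, ry, rz, dx, dy, dz, fingers], ...]. A call has exactly 10 rows; each row is the pose to reach, as a shift and turn from the pose commanded when the call began, along the tool's axes at that moment; what a row does not reach only later rows make up. A row lasts 1/10 s, in which the tool goes at most 50 mm and 8.59 degrees, less where a joint would pass 70% of its speed; a pose out of reach is approached as far as the arm can. A call with a gripper value outside its range is refused whole. The fingers move at their own pace and stop on an object; "force" is the grip in N (left out, the last holds). Time passes only in rows, so rows that repeat a pose let the fingers close, or fill a call up. It gives the time, the measured TCP pose, the force, the opening and the grip force at its end, in the units of the state.
- monitor.get_state(): the state, without advancing time (a new reading comes with each control period).
- optics.get_image(name): name is "scene" or "top" or "wrist"; returns a dict with "img" (384x512x3 uint8, blue, green, red), "K" (3x3 intrinsics, pixels), "k1" (the pictures are not rectified: a ray, as slopes to the right and down, at radius r is drawn at 1 + k1 r^2 times it, then the intrinsics apply), "world_from_camera" (4x4, takes a point from camera to world coordinates). Camera axes: x right, y up, looking along -z (the intrinsics and any distortion apply to the point x, -y, -z); pixel columns grow to the right and rows downward; lengths in m; the calibration is good to about 2 mm. A picture is of the moment at which its call begins. There is no depth.
- workorder.close_job(): hands the job in; it is judged then, once.
The state is a dict: "time_s": time; "joint_positions": joint angles; "dq": joint speeds; "effort": joint torques, N m; "eef_pos": TCP position; "ee_rot": TCP orientation; "force": force on the tool from outside, world axes, zero at the start; "wrist_torque": the same for the moment, N m; "opening": opening from 0.0 (shut) to 1.0 (fully open); "grip_force": force on a finger pad.
Only numpy, scipy, OpenCV 4.12 (cv2) and the standard library are available. Lean on these libraries where they do the work, as an engineer would, in place of code of your own. Each camera call takes 0.05 s, during which the arm holds its last target. There are 200 camera calls.

## Working session

There is one attempt and no reset: what is moved stays moved. The work goes in short steps, Python scripts to look and compute and a tool call to move; the robot and the scene stay as the last step left them, time stands still between calls to the robot, and variables do not carry over. Pictures are saved under pics/ and viewed, at most 10 in all, crops included, and the job is handed in when it is done.

Besides the shell and the picture viewer there is one more tool, called after "Request:" as name([rows], argument=value, ...), one row to a line, values as JSON. servo_tool: Moves the arm, as the interface text tells. Its arguments: {"type":"object","properties":{"motion":{"type":"array","items":{"type":"array","items":{"type":"number"}}},"force":{"type":"number"}},"required":["motion"]}

```bash
mkdir -p pics; cat > h.py <<'E'
import numpy as np, cv2
from plant import monitor, optics, workorder
def grab(n,f=None):
    d=optics.get_image(n)
    if f: cv2.imwrite('pics/'+f,d['img'])
    return d
def ray(d,u,v):
    K=np.array(d['K']);k=d['k1'];p=np.array([(u-K[0,2])/K[0,0],(v-K[1,2])/K[1,1]]);q=p.copy()
    for _ in range(20): q=p/(1+k*(q@q))
    T=np.array(d['world_from_camera']);return T[:3,3],T[:3,:3]@np.array([q[0],-q[1],-1])
def onz(d,u,v,z):
    o,r=ray(d,u,v);return o+r*(z-o[2])/r[2]
def proj(d,P):
    T=np.array(d['world_from_camera']);c=T[:3,:3].T@(np.array(P)-T[:3,3]);q=np.array([c[0],-c[1]])/-c[2]
    q=q*(1+d['k1']*(q@q));K=np.array(d['K']);return K[0,0]*q[0]+K[0,2],K[1,1]*q[1]+K[1,2]
E
python3 - <<'E'
from h import *
s=monitor.get_state();print(s)
import pickle
D={n:grab(n,n+'0.png') for n in('scene','top')}
pickle.dump(D,open('d0.pkl','wb'))
for n in D: print(n,D[n]['world_from_camera'],D[n]['k1'])
E
```

```text
{'time_s': 0.0, 'joint_positions': array([-80.41419414,  24.45117294,   4.23113966,  92.05152645,
        -1.95504812,  63.64317595,  -3.84474991]), 'dq': array([-0.01780393,  0.06356945,  0.00569989, -0.08044366,  0.00527176,
       -0.04211209, -0.03831906]), 'effort': array([-5.19017594e-04, -9.49823999e+01,  3.76079589e+00, -4.63533068e+01,
        1.92236016e-02,  1.00851234e-02, -1.70511839e-05]), 'eef_pos': array([0.21017718, 0.64102197, 0.23059827]), 'ee_rot': array([-1.79926408e+02,  4.33966944e-03,  1.61846094e+02]), 'force': array([-1.17476915,  0.17848511,  0.22541305]), 'wrist_torque': array([-0.02462216,  0.00196724,  0.05779243]), 'grip_force': 0.0, 'opening': 1.0016468934240896}
scene [[ 0.08964374 -0.73321893  0.67405786  1.37882018]
 [ 0.99586419  0.05594203 -0.07158917 -0.09020324]
 [ 0.01478237  0.67768761  0.73520132  0.99262183]
 [ 0.          0.          0.          1.        ]] 0.02839224448303354
top [[ 0.01213626  0.99632054 -0.08484157  0.43986202]
 [-0.99991955  0.01240529  0.00264441 -0.00664518]
 [ 0.00368716  0.08480265  0.99639094  1.26744162]
 [ 0.          0.          0.          1.        ]] -0.031540115530144075
```

View pics/top0.png

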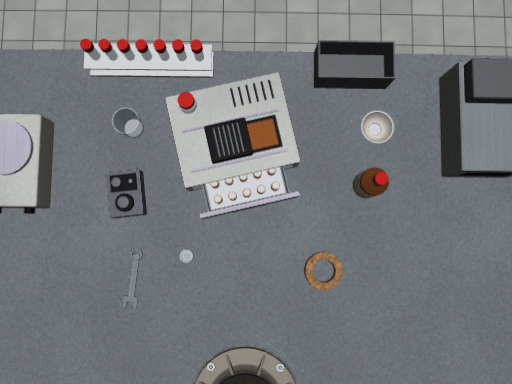

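View pics/scene0.png

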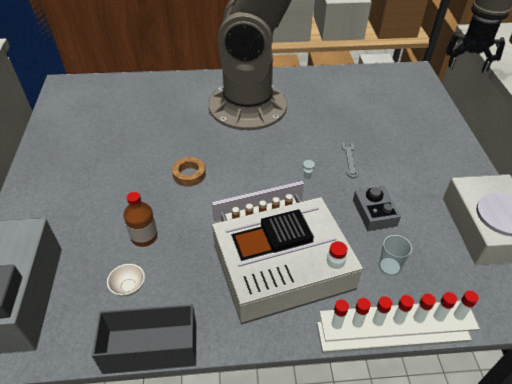

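The top view shows the housing with roof corners near (167,95), (278,75), (298,160) and (187,185). The drawer panel runs from (200,214) to (298,195), the cover is at about (228,140), and the control box with its button is near (124,202). Next I'll look at enlarged crops.

```bash
python3 - <<'E'
import pickle
from h import *
D=pickle.load(open('d0.pkl','rb'))
c=D['top']['img'][70:220,100:300];cv2.imwrite('pics/topc.png',cv2.resize(c,None,fx=4,fy=4,interpolation=2))
c=D['scene']['img'][175:325,205:405];cv2.imwrite('pics/scenec.png',cv2.resize(c,None,fx=4,fy=4,interpolation=2))
E
```

```text
(no output)
```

View pics/topc.png

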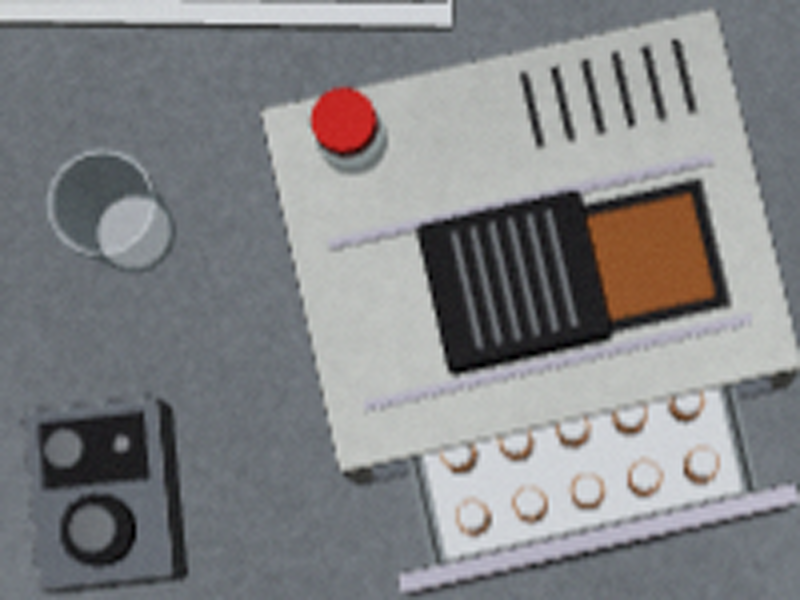

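View pics/scenec.png

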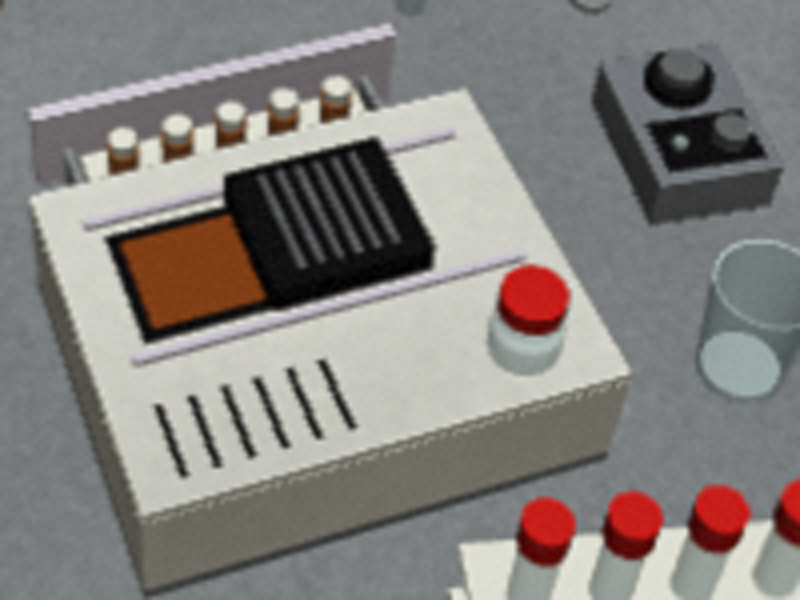

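The top crop (x4) shows roof corners at (263,112), (716,12), (800,368) and (343,472). The cover's top corners are at (419,228), (580,192), (612,333) and (453,373), and the button is at (95,530). In the scene crop the button top is at (686,68).

```bash
python3 - <<'E'
import pickle
from h import *
D=pickle.load(open('d0.pkl','rb'));T=D['top'];S=D['scene']
t=lambda u,v,z:onz(T,100+u/4,70+v/4,z)
s=lambda u,v,z:onz(S,205+u/4,175+v/4,z)
np.set_printoptions(precision=4,suppress=True)
for nm,f,P in(('top',t,[(263,112),(716,12),(800,368),(343,472)]),('scene',s,[(630,375),(138,518),(32,198),(466,90)])):
    C=np.array([f(*p,.095) for p in P]);BL,BR,FR,FL=C
    y=BL+FL-BR-FR;x=BL+BR-FL-FR
    print(nm,'roof ctr',C.mean(0),'yaw from y',np.degrees(np.arctan2(-y[0],y[1])),'from x',np.degrees(np.arctan2(x[1],x[0])),'size',np.linalg.norm(x)/2,np.linalg.norm(y)/2)
for nm,f,P in(('top',t,[(419,228),(580,192),(612,333),(453,373)]),('scene',s,[(434,240),(272,293),(226,176),(379,140)])):
    C=np.array([f(*p,.122) for p in P]);print(nm,'cover',C.mean(0),'left edge mid',(C[0]+C[3])/2,np.linalg.norm(C[0]-C[1]),np.linalg.norm(C[0]-C[3]))
print('panel L top',t(402,592,.084),'R',onz(T,298,197.5,.084),'scene L,R',s(393,27,.084),s(32,110,.084))
a,r=ray(T,100+95/4,70+530/4);b,q=ray(S,205+686/4,175+68/4)
A=np.c_[r,-q];m=np.linalg.lstsq(A,b-a,rcond=None)[0];print('button',a+r*m[0],b+q*m[1])
for n,u,v,z in(('stopper',186,256,.058),('wrench top',137,252,0),('wrench bot',130,303,0),('jar',186,100,.15),('cork',324,271,.03)): print(n,onz(T,u,v,z))
E
```

```text
top roof ctr [0.7032 0.0397 0.095 ] yaw from y 13.56847967689873 from x 13.598426625509077 size 0.23772910731799396 0.29693522685321044
scene roof ctr [0.7087 0.0406 0.095 ] yaw from y 13.725806876406546 from x 13.143823650162641 size 0.2374105630153947 0.29802159634579095
top cover [0.6705 0.0474 0.122 ] left edge mid [0.6579 0.0968 0.122 ] 0.10269107500074857 0.09364197450667858
scene cover [0.6749 0.049  0.122 ] left edge mid [0.6615 0.0989 0.122 ] 0.10582227952008941 0.08448043025540988
panel L top [0.4782 0.1179 0.084 ] R [ 0.5332 -0.1283  0.084 ] scene L,R [0.4845 0.121  0.084 ] [ 0.5436 -0.1298  0.084 ]
button [0.5165 0.3202 0.0597] [0.5173 0.3244 0.0609]
stopper [0.3811 0.1559 0.058 ]
wrench top [0.3872 0.296  0.    ]
wrench bot [0.2514 0.3107 0.    ]
jar [0.7634 0.1527 0.15  ]
cork [ 0.345  -0.2029  0.03  ]
```

Request:
servo_tool([
  [0, 0, -0.055, -0.03, -0.0174, 0, 1],
  [0, 0, -0.11, -0.07, -0.0406, 0, 1],
  [0, 0, -0.165, -0.11, -0.0638, 0, 1],
  [0, 0, -0.22, -0.15, -0.087, 0, 1],
  [0, 0, -0.275, -0.19, -0.11, 0, 1],
  [0, 0, -0.33, -0.23, -0.134, 0, 1],
  [0, 0, -0.385, -0.27, -0.157, 0, 1],
  [0, 0, -0.44, -0.31, -0.18, 0, 1],
  [0, 0, -0.5, -0.35, -0.203, 0, 1],
  [0, 0, -0.553, -0.38, -0.22, 0, 1],
], force=40)

```text
time_s: 1.1
eef_pos: [0.5045, 0.311, 0.2312]
ee_rot: [-180.0, -0.0, -166.4]
force: [1.0, 0.8, 0.1]
opening: -0.002
grip_force: 0.0
```

Request:
servo_tool([
  [0, 0, 0, -0.015, -0.03, 0, 1],
  [0, 0, 0, -0.035, -0.066, 0, 1],
  [0, 0, 0, -0.055, -0.104, 0, 1],
  [0, 0, 0, -0.075, -0.142, 0, 1],
  [0, 0, 0, -0.092, -0.174, 0, 1],
  [0, 0, 0, -0.1, -0.19, 0, 1],
  [0, 0, 0, -0.1026, -0.1946, 0, 1],
  [0, 0, 0, -0.1026, -0.1946, 0.02, 1],
  [0, 0, 0, -0.1026, -0.1946, 0.04, 1],
  [0, 0, 0, -0.1026, -0.1946, 0.06, 1],
])

```text
time_s: 2.1
eef_pos: [0.6472, 0.1505, 0.1705]
ee_rot: [179.9, -0.0, -166.4]
force: [0.3, 0.2, -0.5]
opening: 0.002
grip_force: 0.0
```

```bash
python3 - <<'E'
from h import *
a=grab('wrist')['img'];b=grab('scene')['img'][150:342,200:456]
cv2.imwrite('pics/w1.png',np.hstack([cv2.resize(a,(400,300)),cv2.resize(b,(400,300))]));print(monitor.get_state()['eef_pos'])
E
```

```text
[0.64584272 0.15003837 0.16861289]
```

View pics/w1.png

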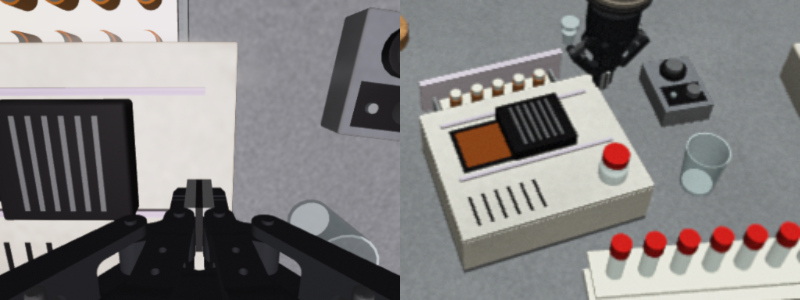

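The left half (wrist view) shows the cover's left face clear of the closed fingertips. The right half (scene view) shows the tip between the rails, to the left of the cover and clear of the jar. Now I'll lower the tip and push.

Request:
servo_tool([
  [0, 0, 0, 0, 0, 0.02, 1],
  [0, 0, 0, 0, 0, 0.04, 1],
  [0, 0, 0, 0, 0, 0.055, 1],
  [0, 0, 0, 0, 0, 0.06, 1],
  [0, 0, 0, 0, -0.015, 0.06, 1],
  [0, 0, 0, 0, -0.03, 0.06, 1],
  [0, 0, 0, 0, -0.045, 0.06, 1],
  [0, 0, 0, 0, -0.06, 0.06, 1],
  [0, 0, 0, 0, -0.075, 0.06, 1],
  [0, 0, 0, 0, -0.09, 0.06, 1],
])

```text
time_s: 3.2
eef_pos: [0.6699, 0.0599, 0.1119]
ee_rot: [180.0, 0.1, -166.5]
force: [0.9, 2.7, 3.4]
opening: 0.001
grip_force: 1.9
```

Request:
servo_tool([
  [0, 0, 0, 0, -0.006, 0, 1],
  [0, 0, 0, 0, -0.012, 0, 1],
  [0, 0, 0, 0, -0.018, 0, 1],
  [0, 0, 0, 0, -0.022, 0, 1],
  [0, 0, 0, 0, -0.026, 0, 1],
  [0, 0, 0, 0, -0.029, 0, 1],
  [0, 0, 0, 0, -0.032, 0, 1],
  [0, 0, 0, 0, -0.034, 0, 1],
  [0, 0, 0, 0, -0.036, 0, 1],
  [0, 0, 0, 0, -0.038, 0, 1],
])

```text
time_s: 4.2
eef_pos: [0.6771, 0.0285, 0.1112]
ee_rot: [179.7, -0.1, -166.3]
force: [-9.9, 22.9, 8.3]
opening: -0.001
grip_force: 13.2
```

Pushing force has risen to 25 N with the tip about 13 mm from the expected shut face, so the cover is at its stop. I'll back off and go to the front of the drawer.

Request:
servo_tool([
  [0, 0, 0, 0, 0.01, 0, 1],
  [0, 0, 0, 0, 0.03, 0, 1],
  [0, 0, 0, 0, 0.03, -0.04, 1],
  [0, 0, 0, 0, 0.03, -0.08, 1],
  [0, 0, 0, 0.03, 0.02, -0.1, 1],
  [0, 0, 0, 0.075, 0.01, -0.1, 1],
  [0, 0, 0, 0.12, 0.006, -0.1, 1],
  [0, 0, 0, 0.165, 0.006, -0.1, 1],
  [0, 0, 0, 0.205, 0.006, -0.1, 1],
  [0, 0, 0, 0.215, 0.006, -0.1, 1],
])

```text
time_s: 5.2
eef_pos: [0.4639, -0.0216, 0.2111]
ee_rot: [180.0, -0.1, -166.6]
force: [-0.1, -0.6, -0.3]
opening: 0.001
grip_force: 0.0
```

```bash
python3 - <<'E'
from h import *
a=grab('wrist')['img'];b=grab('scene')['img'][150:342,200:456]
cv2.imwrite('pics/w2.png',np.hstack([cv2.resize(a,(400,300)),cv2.resize(b,(400,300))]));s=monitor.get_state();print(s['eef_pos'],s['force'])
E
```

```text
[ 0.46661068 -0.02068829  0.21168085] [ 0.78456223  1.07817524 -0.34572956]
```

View pics/w2.png

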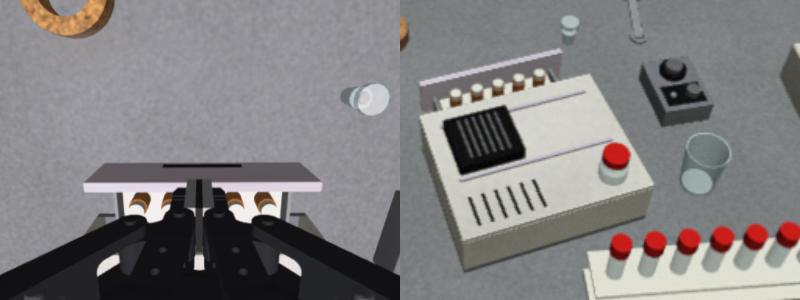

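The cover now sits fully over the port. The fingertips are centred on the panel (column about 202) and in front of it. I'll lower and push.

Request:
servo_tool([
  [0, 0, 0, 0, 0, 0.03, 1],
  [0, 0, 0, 0, 0, 0.065, 1],
  [0, 0, 0, 0, 0, 0.1, 1],
  [0, 0, 0, 0, 0, 0.13, 1],
  [0, 0, 0, 0, 0, 0.15, 1],
  [0, 0, 0, 0, 0, 0.156, 1],
  [0, 0, 0, -0.01, 0, 0.156, 1],
  [0, 0, 0, -0.022, 0, 0.156, 1],
  [0, 0, 0, -0.034, 0, 0.156, 1],
  [0, 0, 0, -0.046, 0, 0.156, 1],
])

```text
time_s: 6.3
eef_pos: [0.514, -0.009, 0.0562]
ee_rot: [-180.0, 0.1, -166.5]
force: [-3.1, -1.0, 2.1]
opening: -0.003
grip_force: 1.4
```

Request:
servo_tool([
  [0, 0, 0, -0.007, 0, 0, 1],
  [0, 0, 0, -0.014, 0, 0, 1],
  [0, 0, 0, -0.021, 0, 0, 1],
  [0, 0, 0, -0.028, 0, 0, 1],
  [0, 0, 0, -0.034, 0, 0, 1],
  [0, 0, 0, -0.038, 0, 0, 1],
  [0, 0, 0, -0.042, 0, 0, 1],
  [0, 0, 0, -0.045, 0, 0, 1],
  [0, 0, 0, -0.047, 0, 0, 1],
  [0, 0, 0, -0.049, 0, 0, 1],
])

```text
time_s: 7.3
eef_pos: [0.56, 0.0021, 0.0553]
ee_rot: [180.0, -0.0, -166.5]
force: [-3.0, 0.6, 0.8]
opening: 0.001
grip_force: 1.1
```

Request:
servo_tool([
  [0, 0, 0, -0.002, 0, 0, 1],
  [0, 0, 0, -0.004, 0, 0, 1],
  [0, 0, 0, -0.006, 0, 0, 1],
  [0, 0, 0, -0.007, 0, 0, 1],
  [0, 0, 0, -0.008, 0, 0, 1],
  [0, 0, 0, -0.009, 0, 0, 1],
  [0, 0, 0, -0.01, 0, 0, 1],
  [0, 0, 0, -0.011, 0, 0, 1],
  [0, 0, 0, -0.012, 0, 0, 1],
  [0, 0, 0, -0.012, 0, 0, 1],
])

```text
time_s: 8.3
eef_pos: [0.5659, 0.0034, 0.0545]
ee_rot: [179.9, -0.6, -166.5]
force: [-38.0, -4.6, 30.2]
opening: -0.001
grip_force: 19.1
```

The drawer is at its stop: 38 N, and the face is within 1 mm or so of where it should be when home. Next is above the button.

Request:
servo_tool([
  [0, 0, 0, 0.01, 0, 0, 1],
  [0, 0, 0, 0.03, 0, -0.02, 1],
  [0, 0, 0, 0.03, 0, -0.06, 1],
  [0, 0, 0, 0.03, 0.01, -0.1, 1],
  [0, 0, 0, 0.02, 0.05, -0.12, 1],
  [0, 0, 0, 0.01, 0.095, -0.12, 1],
  [0, 0, 0, 0, 0.14, -0.12, 1],
  [0, 0, 0, -0.01, 0.185, -0.12, 1],
  [0, 0, 0, -0.015, 0.23, -0.12, 1],
  [0, 0, 0, -0.02, 0.26, -0.12, 1],
])

```text
time_s: 9.3
eef_pos: [0.5297, 0.266, 0.1755]
ee_rot: [179.9, 0.1, -166.3]
force: [-0.3, -0.5, -1.0]
opening: -0.0
grip_force: 0.0
```

```bash
python3 - <<'E'
from h import *
import pickle
d=grab('wrist');pickle.dump(d,open('dw.pkl','wb'))
a=d['img'];b=grab('top')['img'][70:220,100:300]
cv2.imwrite('pics/w3.png',np.hstack([cv2.resize(a,(400,300)),cv2.resize(b,(400,300))]));s=monitor.get_state();print(s['eef_pos'],s['force'],proj(d,(.517,.322,.06)))
E
```

```text
[0.52938648 0.26763357 0.17527172] [-0.34676764 -0.71889722 -0.32485463] (np.float64(328.25255294826366), np.float64(184.97009692682218))
```

View pics/w3.png

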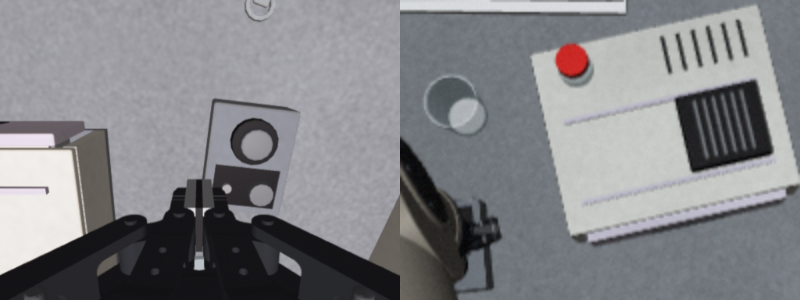

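The wrist view shows the button at (257,144), which is (329,184) in the full image. My estimate projects to (328,185), so it holds. The top view shows the drawer home and the cover shut. I'll move over the button and go down close to it.

Request:
servo_tool([
  [0, 0, 0, -0.001, 0.02, 0, 1],
  [0, 0, 0, -0.001, 0.04, 0, 1],
  [0, 0, 0, -0.001, 0.053, 0, 1],
  [0, 0, 0, -0.001, 0.056, 0.02, 1],
  [0, 0, 0, -0.001, 0.056, 0.045, 1],
  [0, 0, 0, -0.001, 0.056, 0.07, 1],
  [0, 0, 0, -0.001, 0.056, 0.09, 1],
  [0, 0, 0, -0.001, 0.056, 0.1, 1],
  [0, 0, 0, -0.001, 0.056, 0.104, 1],
  [0, 0, 0, -0.001, 0.056, 0.106, 1],
])

```text
time_s: 10.4
eef_pos: [0.5186, 0.3169, 0.0696]
ee_rot: [180.0, 0.0, -166.5]
force: [0.2, 0.9, -0.2]
opening: 0.003
grip_force: 0.0
```

Request:
servo_tool([
  [0, 0, 0, 0, 0, 0.002, 1],
  [0, 0, 0, 0, 0, 0.004, 1],
  [0, 0, 0, 0, 0, 0.006, 1],
  [0, 0, 0, 0, 0, 0.008, 1],
  [0, 0, 0, 0, 0, 0.01, 1],
  [0, 0, 0, 0, 0, 0.011, 1],
  [0, 0, 0, 0, 0, 0.012, 1],
  [0, 0, 0, 0, 0, 0.013, 1],
  [0, 0, 0, 0, 0, 0.014, 1],
  [0, 0, 0, 0, 0, 0.014, 1],
])

```text
time_s: 11.4
eef_pos: [0.5191, 0.3174, 0.0598]
ee_rot: [179.9, 0.1, -166.5]
force: [-20.6, -13.8, 77.1]
opening: -0.004
grip_force: 38.1
```

That reads 77 N, so the button is either bottomed out or the tip is on the collar. I'll lift and look.

Request:
servo_tool([
  [0, 0, 0, 0, 0, -0.004, 1],
  [0, 0, 0, 0, 0, -0.01, 1],
  [0, 0, 0, 0, 0, -0.02, 1],
  [0, 0, 0, 0, 0, -0.03, 1],
  [0, 0, 0, 0, -0.02, -0.05, 1],
  [0, 0, 0, 0, -0.04, -0.08, 1],
  [0, 0, 0, 0, -0.055, -0.11, 1],
  [0, 0, 0, 0, -0.06, -0.12, 1],
  [0, 0, 0, 0, -0.06, -0.12, 1],
  [0, 0, 0, 0, -0.06, -0.12, 1],
])

```text
time_s: 12.4
eef_pos: [0.5316, 0.2591, 0.1747]
ee_rot: [180.0, -0.0, -166.4]
force: [-0.6, -0.9, -0.7]
opening: 0.001
grip_force: 0.0
```

```bash
python3 - <<'E'
from h import *
import pickle
e=pickle.load(open('dw.pkl','rb'));d=grab('wrist');s=monitor.get_state();print(s['eef_pos'],s['force'])
cv2.imwrite('pics/w4.png',np.hstack([cv2.resize(x['img'][110:270,230:400],None,fx=2.3,fy=2.3) for x in(e,d)]))
for z in(.056,.06,.064,.068,.072):print(z,proj(d,(.517,.322,z)))
# triangulate button top: disk centroid by brightness in each view
for x in(e,d):
    g=cv2.cvtColor(x['img'],6);c=cv2.HoughCircles(cv2.medianBlur(g,3)[130:250,280:400],cv2.HOUGH_GRADIENT,1,40,param1=100,param2=12,minRadius=16,maxRadius=34);print(None if c is None else c[0][:4]+[280,130,0])
E
```

```text
[0.53133221 0.25917938 0.17421843] [-0.47919221  0.11270376 -0.76930795]
0.056 (np.float64(336.7353990282527), np.float64(183.83057415323879))
0.06 (np.float64(337.9261792391633), np.float64(185.11596156071897))
0.064 (np.float64(339.1519606939887), np.float64(186.43920514871112))
0.068 (np.float64(340.414306529557), np.float64(187.80199895527534))
0.072 (np.float64(341.7148741719095), np.float64(189.20613941595505))
[[324.5        181.5         29.70000076]]
[[334.5        180.5         30.29999924]]
```

View pics/w4.png

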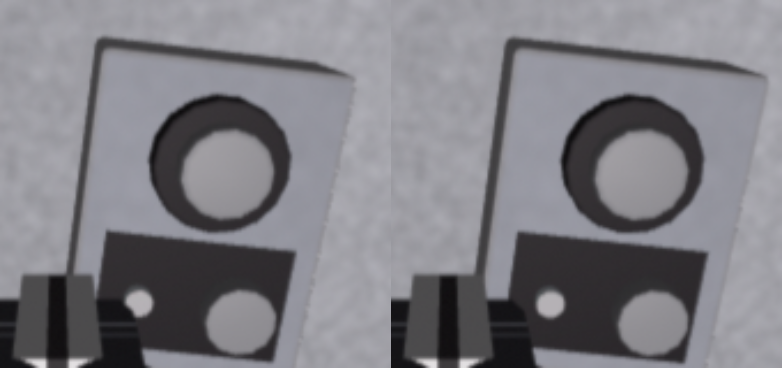

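The button has come back out and stands clear of its collar: disk at (640,174) in the right crop, with the collar centred at (632,163). Only the bottomed button could have carried 77 N there, because the collar is about 12 mm lower. The drawer and cover both stopped hard at their expected shut positions, and the arm is now clear of everything.

```bash
python3 -c "
from plant import workorder;print(workorder.close_job())"
```

```text
the job is handed in; nothing more can be done
None
```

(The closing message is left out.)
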